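# Strip the suction filter and put each part in its place

## Robot

A 7-joint arm with a two-finger parallel gripper is mounted at the origin on the work surface. World frame = base frame: x ahead of the robot, y to its left, z up, the work surface at z = 0. Lengths are in m, angles in rad, forces in N, time in s.
With the tool pointing down it reaches from about 0.425 to 0.925 m from the base axis. Payload 6.8 kg.
Tool frame: the origin (TCP) lies on the centre line of the jaws, within the pads' length; the fingertips stand 11 mm ahead of it and the grasp point (between the pads) lies 8 mm behind it; z points along the fingers, y is the direction in which the jaws open and shut (so a half turn about z gives the same grasp; the last joint's range is limited). The gripper opens to 85 mm and grips with 20 to 120 N. Pads are 22 mm wide; open, the fingers measure 114 mm over their backs; the gripper's body (76 mm by 85 mm) begins 54 mm behind the grasp point. The pads swing forward as they close: fully open they stand 13 mm farther back than shut.
Start: joints at [1.24, 0.477, 0.022, 1.555, -0.011, 1.109, -0.083], TCP at [0.149, -0.658, 0.242] pointing down, gripper open.
Joint ranges: [-2.96, 2.96], [-0.34, 2.1], [-1.41, 1.46], [0.24, 2.44], [-1.37, 4.51], [0.17, 1.92], [-2.96, 2.96]. Speed limits (rad/s): [2.39, 2.39, 3.14, 3.14, 3.14, 3.14, 3.14].

## Interface

Orientations are given as a rotation vector (axis times angle).
In Python, from bench import r gives the robot as it stands.
- The arm moves only by the tool send_rows, never from a script. Its argument "deltas" is a list of rows, each a list of 7 numbers: the opening, from 0 (shut) to 1 (fully open), then the shift along the tool's x, y, z as a fraction of full scale, then the turn, a rotation vector about the tool's x, y, z as a fraction of full scale. In form: [[hand, x, y, z, ax, ay, az], ...]. A call has 1 to 20 rows; each row is the pose to reach, as a shift and turn from the pose commanded when the call began, along the tool's axes at that moment, turning the shorter way round; what a row does not reach only later rows make up. Full scale, the value 1, is 150 mm for a shift and 180 degrees for a turn. A row lasts 1/12 s, in which the tool goes at most 41.7 mm and 7.16 degrees, less where a joint would pass 70% of its speed; a pose out of reach is approached as far as the arm can. A call with a number of a shift or a turn outside -1 to 1 is refused whole. A call with a gripper value outside its range is refused whole. The fingers move at their own pace and stop on an object; "squeeze" is the grip in N (left out, the last holds). Time passes only in rows, so rows that repeat a pose let the fingers close. It gives the time, the measured TCP pose, the force and the opening at its end, in the units of the state.
- r.get_obs(): the state, without advancing time (a new reading comes with each control period).
- r.grab_frame(name): name is "side" or "top"; returns a dict with "pixels" (400x640x3 uint8, red, green, blue), "camera_matrix" (3x3 intrinsics, pixels), "rvec" (rotation vector, rad) and "tvec" (3), from world to camera coordinates, as OpenCV has them. Camera axes: x right, y down, z forward; pixel columns grow to the right and rows downward; lengths in m; the calibration is good to about 2 mm. A picture is of the moment at which its call begins. There is no depth.
- r.hand_in(): hands the job in, once; it reports no verdict.
The state is a dict: "clock": time; "joints": joint angles; "qvel": joint speeds; "tau": joint torques, N m; "tcp_pos": TCP position; "orientation": TCP orientation; "contact_force": force on the tool from outside, world axes, zero at the start; "moment": the same for the moment, N m; "grip_width": finger opening in m.
Only numpy, scipy, OpenCV 4.12 (cv2) and the standard library are available. Lean on these libraries where they do the work, as an engineer would, in place of code of your own. Each camera call takes 0.05 s, during which the arm holds its last target. There are 200 camera calls.

## Task

The filtration is finished: take the suction filter apart from the top down, setting the white crucible in the steel oven dish, then the black rubber collar over the drying peg, then the flask in the middle of the cork mat so that its whole foot is on the cork. At any time, also put the amber bottle with the red cap back into the red spill tray, beside the bottle that is stored there. Keep crucible, flask and bottle upright throughout and set them down without dropping them, leave everything standing in its place, and do not disturb the stored bottle or the glass beaker.

Things in the scene. Friction and masses are not known exactly. Their poses are not given: they have to be found in the camera images.
- crucible_mid (a point): White porcelain filter crucible, round, open at the top, 48 high, 27 across at the foot widening to 36 at 30 above the foot and 37 at the rim. At the start it stands loosely in the rubber collar on top of the flask: its foot sits 18 deep in the collar's socket and its upper 30 show above the collar. 45 g. Point: its centre, 24 above its foot; z up along its axis.
- collar_mid (a point): Black rubber collar, 40 high: upper 24 a cylinder 50 across (grip here), lower 16 a plug 30 across. A hole 22 across runs through its axis (its upper 18 is a socket 37 across that holds the crucible). At the start the plug hangs loosely in the flask's neck, the 50 mm part resting on the flask's rim. 45 g. Point: on its axis, 20 above the plug's underside (12 above the flask's rim); z up.
- flask_mid (a point): Clear glass suction flask, 155 high: conical, 85 across at the flat foot, with a straight neck 41 across from 108 to 155 above the foot (grip there, once the collar is off). A hose nozzle 9 thick sticks out of the neck along the flask's +x, 130 above the foot, to 50 from the axis: grip across it, along y. About 0.24 kg. Point: on the axis, 77.5 above the foot; z up, x along the nozzle.
- bottle_mid (a point): Amber glass bottle with a red cap and a red ring on its white label: body 48 across up to 60 above its foot, then a shoulder, then the cap, 33 across from 77 to 97 (the top). About 0.17 kg. It stands alone on the bench. Point: its centre, 48.5 above its foot; z up.
- dish: Low round stainless steel oven dish, fixed on the bench: flat floor 3 above the bench and about 88 across, rim 12 high and 106 across. The crucible's place. Origin: centre of its underside, on the bench.
- peg: Drying peg, fixed: a blue round base 90 across and 10 thick with one upright white peg 8 thick in its middle, pointed at the top, which is 66 above the bench. The collar's place: the peg goes through its hole and its plug rests on the base. Origin: centre of the base's underside, on the bench; z up along the peg.
- mat: Round cork mat, fixed: 120 across, 6 thick. The flask's place. Origin: centre of its underside, on the bench.
- tray: Red plastic spill tray, fixed: 170 long (its x) by 100 wide (its y), walls 22 high and 4 thick, floor 4 above the bench. The bottle's place: the stored bottle stands in its -x half, the +x half is free; the middle of the free place is 42 along +x from the centre. Origin: centre of its underside, on the bench.
- stored_mid (a point): Smaller amber bottle with a black cap that already stands in the red tray, 42 across and 85 high. Not to be disturbed. Point: its centre, 42.5 above its foot.
- beaker_mid (a point): Empty glass beaker, 50 across (54 at the rim) and 70 high, on the bench. Not to be disturbed. Point: its centre, 35 above its foot.
Mind the look-alikes: they are no part of the job. What is shaped like the part that bears bottle_mid but purple is not meant.

How it is judged:
On the way, in this order (a step that is already met when the one before it is completed fails the run):
1. the crucible stands in the oven dish (horizontal distance between crucible_mid and dish below 0.032 m and z of crucible_mid in the frame of dish below 0.031 m and angle between crucible_mid's own z axis and vertical below 0.15 rad), for 0.2 s.
2. then the collar is down over the drying peg (horizontal distance between collar_mid and peg below 0.009 m and z of collar_mid in the frame of peg below 0.034 m and angle between collar_mid's own z axis and vertical below 0.15 rad), for 0.2 s.
3. then the flask stands on the cork mat (horizontal distance between flask_mid and mat below 0.018 m and z of flask_mid in the frame of mat below 0.087 m and angle between flask_mid's own z axis and vertical below 0.15 rad), for 0.2 s.
At the end, for the whole second after the job is handed in: Crucible in the oven dish (axis within 32 mm of its centre), collar down over the peg (9 mm), flask on the cork mat (18 mm of its centre), red-capped bottle in the red tray, all upright within 0.15 rad, on their floors, at rest; stored bottle and beaker within 20 mm of their starts (all of step 1 and all of step 2 and all of step 3 and x of bottle_mid in the frame of tray between -0.062 and 0.062 m and y of bottle_mid in the frame of tray between -0.028 and 0.028 m and z of bottle_mid in the frame of tray below 0.057 m and angle between bottle_mid's own z axis and vertical below 0.15 rad and linear speed of each of crucible, collar, flask, bottle below 0.02 m/s and distance of each of beaker_mid, stored_mid from where it was at the start of the episode below 0.02 m); the robot touches nothing.
It fails at once if the crucible is dropped or flung (faster than 0.5 m/s while not held) (linear speed of crucible above 0.5 m/s and contact force between the fingers and crucible below 0.1 N).
It fails at once if the flask is dropped or flung (faster than 0.5 m/s while not held) (linear speed of flask above 0.5 m/s and contact force between the fingers and flask below 0.1 N).
It fails at once if the red-capped bottle is dropped or flung (faster than 0.5 m/s while not held) (linear speed of bottle above 0.5 m/s and contact force between the fingers and bottle below 0.1 N).
It fails at once if the crucible, the flask or the red-capped bottle is tipped by more than 0.5 rad (angle between any of crucible_mid, flask_mid, bottle_mid's own z axis and vertical above 0.5 rad).
It fails at once if the stored bottle or the beaker is shifted by more than 20 mm (distance of any of stored_mid, beaker_mid from where it was at the start of the episode above 0.02 m).
It also fails if it takes over 128 s, if anything falls off the work surface, if the arm or the gripper's body presses on something with over 40 N, if the wrist force passes 120 N, or if a joint passes its speed limit or range.

## Working session

There is one attempt and no reset: what is moved stays moved. The work goes in short steps, Python scripts to look and compute and a tool call to move; the robot and the scene stay as the last step left them, time stands still between calls to the robot, and variables do not carry over. Pictures are saved under pics/ and viewed, about 12 in all and at most 16, crops included, and the job is handed in when it is done.

Besides the shell and the picture viewer there is one more tool, called after "Emit:" as name([rows], argument=value, ...), one row to a line, values as JSON. send_rows: Moves the arm, as the interface text tells. Shift numbers are shares of 150 mm and turn numbers shares of 180 degrees, none past 1 either way. Its arguments: {"type":"object","properties":{"deltas":{"type":"array","items":{"type":"array","items":{"type":"number"}}},"squeeze":{"type":"number"}},"required":["deltas"]}

```bash
mkdir -p pics; ls; cat > h.py <<'E'
import numpy as np, cv2
from bench import r
def snap(n,f):
    d=r.grab_frame(n); cv2.imwrite(f'pics/{f}.png',d['pixels'][:,:,::-1]); np.savez(f'pics/{f}.npz',K=d['camera_matrix'],r=d['rvec'],t=d['tvec']); return d
def crop(f,x,y,w,h,s,o):
    im=cv2.imread(f'pics/{f}.png')[y:y+h,x:x+w]; cv2.imwrite(f'pics/{o}.png',cv2.resize(im,None,fx=s,fy=s,interpolation=cv2.INTER_CUBIC))
def cam(f):
    c=np.load(f'pics/{f}.npz'); R=cv2.Rodrigues(c['r'])[0]; return c['K'],R,c['t'].ravel()
def ray(f,u,v):
    K,R,t=cam(f); return -R.T@t, R.T@np.linalg.solve(K,[u,v,1.])
def at(f,u,v,z):
    o,d=ray(f,u,v); return o+d*(z-o[2])/d[2]
def proj(f,p):
    K,R,t=cam(f); q=K@(R@np.array(p,float)+t); return q[:2]/q[2]
E
python3 - <<'E'
from h import *
for n in('side','top'):
    snap(n,n+'0'); K,R,t=cam(n+'0'); print(n,K.round(1).tolist(),(-R.T@t).round(3),R[2].round(3))
print(r.get_obs())
E
```

```text
pics
side [[361.4, 0.0, 311.8], [0.0, 361.4, 199.0], [0.0, 0.0, 1.0]] [ 0.312 -0.686  0.725] [ 0.205  0.733 -0.649]
top [[369.4, 0.0, 317.8], [0.0, 369.4, 203.6], [0.0, 0.0, 1.0]] [0.308 0.011 0.932] [ 0.246 -0.024 -0.969]
{'clock': 0.1, 'joints': array([ 1.23991215,  0.47775235,  0.02235252,  1.55632857, -0.0115169 ,
        1.10930092, -0.08310072]), 'qvel': array([-1.01116396e-03, -1.78876001e-03,  4.52444803e-04, -1.73154251e-03,
        1.36734468e-04, -1.79585532e-03, -6.98292294e-05]), 'tau': array([ 4.75604684e-03, -5.97755706e+01,  1.61398150e+00, -2.81950361e+01,
        1.28613354e-02,  5.09495119e-03, -9.36057205e-06]), 'tcp_pos': array([ 0.1490166 , -0.65782634,  0.24140984]), 'orientation': array([-3.12049690e+00, -3.49048663e-01,  4.62577588e-04]), 'contact_force': array([0.54643425, 0.15812925, 0.17538992]), 'moment': array([ 0.04812372, -0.0333698 , -0.01798358]), 'grip_width': 0.08540747210433347}
```

View pics/side0.png

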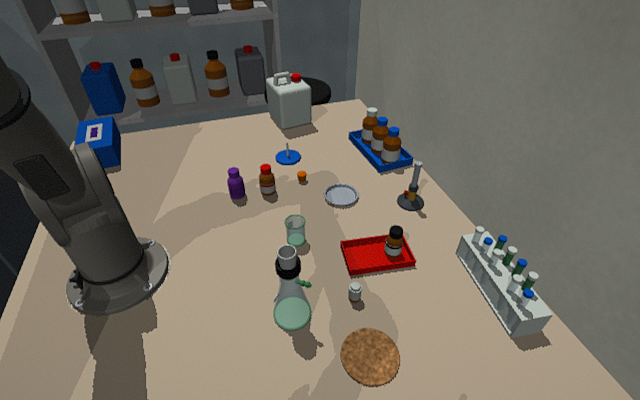

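View pics/top0.png

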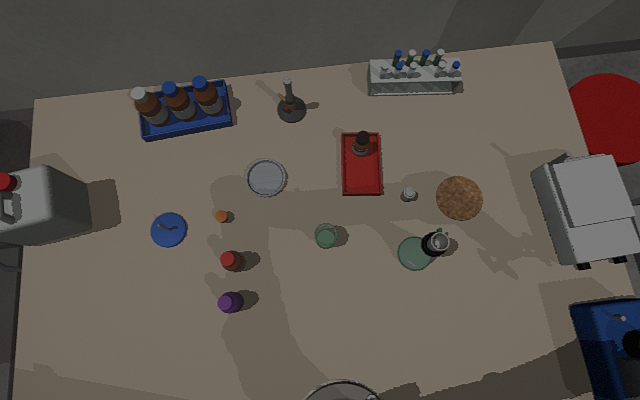

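The side view shows the flask stack at (290,290), the dish at (341,195), the peg at (288,155), the mat at (370,356) and the tray at (377,254). Two things are shaped like the bottle: the amber one with a red cap at side (267,181) / top (231,261), and a purple one at side (236,184) / top (231,301). The amber one with the red cap fits the description. I'll confirm that in enlarged crops.

```bash
python3 - <<'E'
from h import *
a=cv2.imread('pics/side0.png'); b=cv2.imread('pics/top0.png')
f=lambda im,x,y,w,h,s:cv2.resize(im[y:y+h,x:x+w],None,fx=s,fy=s,interpolation=cv2.INTER_CUBIC)
A=f(a,220,135,160,75,5); B=f(a,260,210,160,75,5)
cv2.imwrite('pics/c1.png',np.clip(f(a,222,130,200,145,4)*1.3,0,255).astype('uint8'))
cv2.imwrite('pics/c2.png',np.clip(f(b,370,170,130,110,5)*1.5,0,255).astype('uint8'))
cv2.imwrite('pics/c3.png',np.clip(f(b,140,120,260,195,3)*1.5,0,255).astype('uint8'))
cv2.imwrite('pics/c4.png',np.clip(f(a,250,230,160,120,5)*1.3,0,255).astype('uint8'))
E
```

```text
(no output)
```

View pics/c1.png

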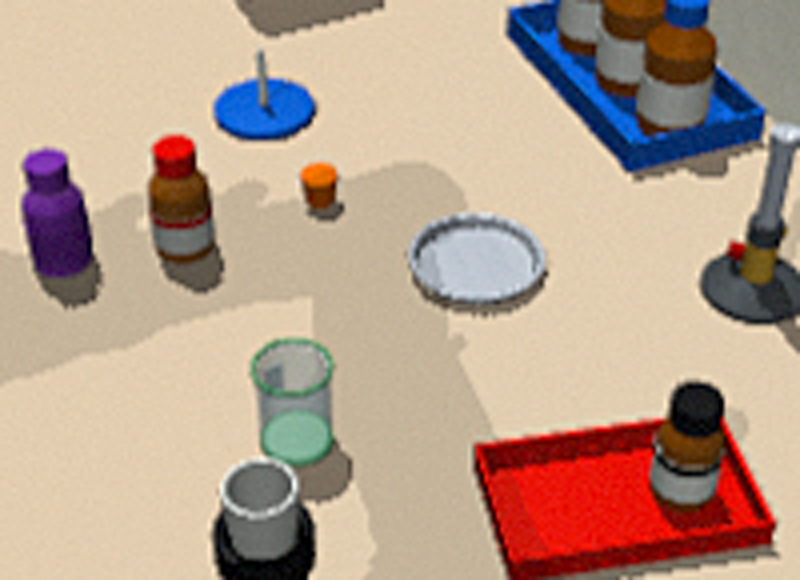

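View pics/c2.png

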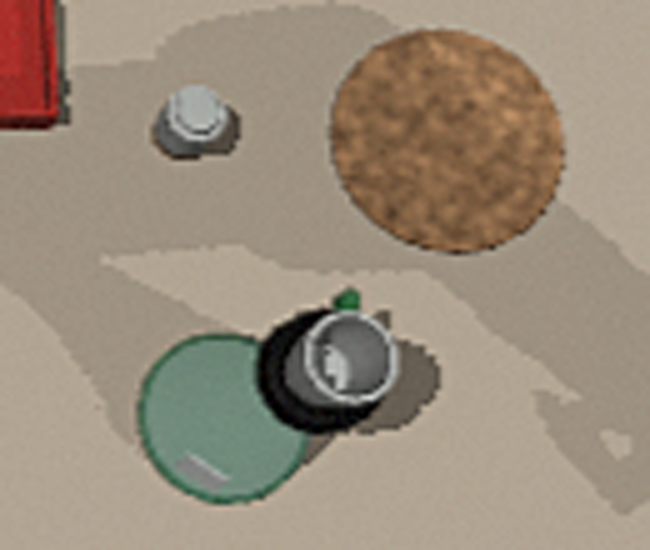

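View pics/c3.png

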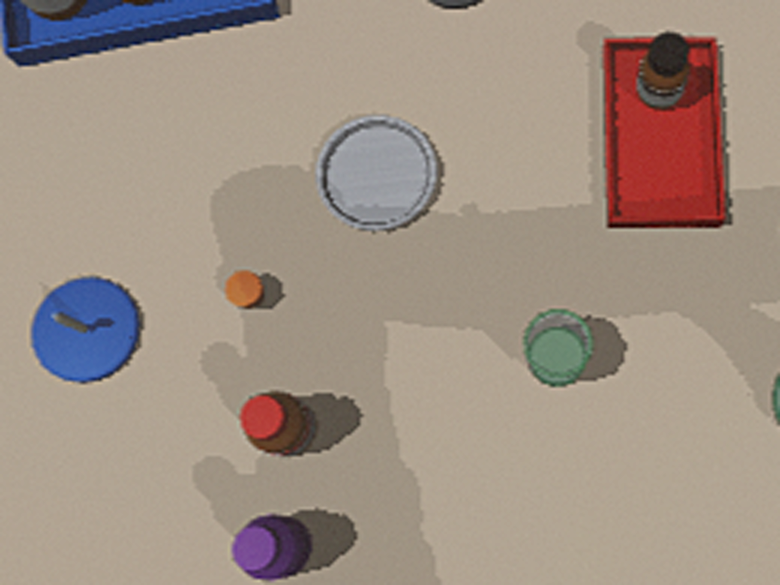

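View pics/c4.png

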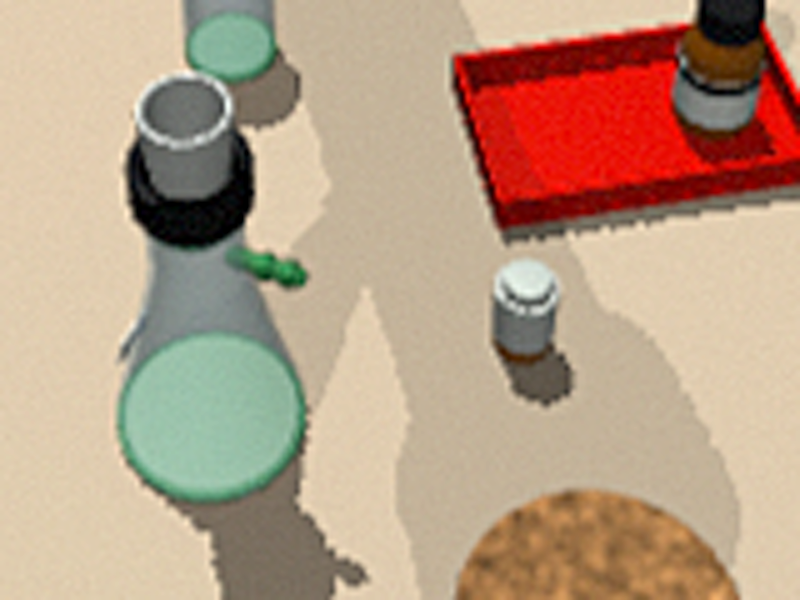

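The crop confirms it: the amber bottle with the red cap and red label ring is at c1 (180,200), and the all-purple one is the decoy. Next I'll triangulate from the ellipse centres I read off the crops.

```bash
python3 - <<'E'
from h import *
C={1:('side0',222,130,4),2:('top0',370,170,5),3:('top0',140,120,3),4:('side0',250,230,5)}
def px(c,x,y):
    f,a,b,s=C[c]; return f,a+(x+.5)/s-.5,b+(y+.5)/s-.5
M={'pegbase':(.010,(1,264,107),(3,86,329)),'pegtip':(.066,(1,261,52),(3,56,316)),'bottlecap':(.097,(1,174,145),(3,262,417)),
'dish':(.012,(1,477,258),(3,379,173)),'crucible':(.209,(4,185,110),(2,351,357)),'flaskfoot':(0,(4,212,417),(2,222,418)),
'nozzle':(.13,(4,297,275),(2,347,295)),'mat':(.006,(2,448,140)),'beaker':(.07,(1,292,367),(3,558,345)),'stored':(.085,(1,697,397),(3,668,53)),
'vial':(.03,(4,527,278),(2,196,108)),
'trayA':(.022,(1,475,450),(3,607,227)),'trayB':(.022,(1,508,566),(3,731,226)),'trayC':(.022,(1,772,524),(3,718,37)),'trayD':(.022,(1,722,420),(3,604,37)),'purple':(.097,(1,45,160),(3,253,548))}
for k,(z,*v) in M.items():
    q=[px(*m) for m in v]; out=[at(*p,z)[:2].round(4).tolist() for p in q]
    if len(q)==2:
        A=[];b=[]
        for p in q:
            o,d=ray(*p); d/=np.linalg.norm(d); P=np.eye(3)-np.outer(d,d); A.append(P);b.append(P@o)
        out.append(np.linalg.solve(sum(A),sum(b)).round(4).tolist())
    print(k,z,out)
print(at('side0',370,355.5,.006))
E
```

```text
pegbase 0.01 [[0.5229, 0.3704], [0.523, 0.3732], [0.5236, 0.3742, 0.0074]]
pegtip 0.066 [[0.5238, 0.371], [0.5235, 0.3747], [0.5245, 0.3761, 0.0627]]
bottlecap 0.097 [[0.4206, 0.2127], [0.4189, 0.2092], [0.4193, 0.2085, 0.0999]]
dish 0.012 [[0.6301, 0.1143], [0.6295, 0.1144], [0.6299, 0.1144, 0.0118]]
crucible 0.209 [[0.3873, -0.2354], [0.3868, -0.2352], [0.387, -0.2353, 0.2089]]
flaskfoot 0 [[0.3869, -0.2344], [0.3872, -0.236], [0.3869, -0.2355, 0.0017]]
nozzle 0.13 [[0.4213, -0.2637], [0.4225, -0.266], [0.4215, -0.2652, 0.1322]]
mat 0.006 [[0.5138, -0.3773]]
beaker 0.07 [[0.4516, -0.0191], [0.4499, -0.0192], [0.4508, -0.0192, 0.07]]
stored 0.085 [[0.6812, -0.1352], [0.6779, -0.1401], [0.6771, -0.1395, 0.0897]]
vial 0.03 [[0.5407, -0.2256], [0.5409, -0.2443], [0.535, -0.2386, 0.0498]]
trayA 0.022 [[0.5571, -0.0821], [0.5534, -0.0754], [0.5574, -0.0763, 0.0149]]
trayB 0.022 [[0.5438, -0.1774], [0.5411, -0.1802], [0.5416, -0.1797, 0.025]]
trayC 0.022 [[0.7117, -0.1952], [0.7151, -0.1979], [0.712, -0.1969, 0.0248]]
trayD 0.022 [[0.7236, -0.1055], [0.7279, -0.0972], [0.7303, -0.098, 0.0133]]
purple 0.097 [[0.3252, 0.223], [0.3248, 0.2217], [0.325, 0.2214, 0.0981]]
[ 0.51414335 -0.37863701  0.006     ]
```

Emit:
send_rows([
  [1, 0.8, -0.81, -0.05, 0, 0, 0.071],
  [1, 0.8, -0.81, -0.05, 0, 0, 0.071],
  [1, 0.8, -0.81, -0.05, 0, 0, 0.071],
  [1, 0.8, -0.81, -0.05, 0, 0, 0.071],
  [1, 0.8, -0.81, -0.05, 0, 0, 0.071],
  [1, 0.8, -0.81, -0.05, 0, 0, 0.071],
  [1, 0.8, -0.81, -0.05, 0, 0, 0.071],
], squeeze=30)

```text
clock: 0.68
tcp_pos: [0.2391, -0.5135, 0.2498]
orientation: [3.141, 0.001, -0.001]
contact_force: [-1.7, -0.3, -0.2]
grip_width: 0.0853
```

```bash
cat > st.py <<'E'
from h import *
from scipy.spatial.transform import Rotation as Ro
s=r.get_obs(); R=Ro.from_rotvec(s['orientation']).as_matrix()
print(s['clock'],s['tcp_pos'].round(4),'x_t',R[:,0].round(3),'z_t',R[:,2].round(4),'J',s['joints'].round(2),'w',round(s['grip_width'],4),'F',s['contact_force'].round(1))
E
python3 st.py
```

```text
0.6833 [ 0.2391 -0.5135  0.2498] x_t [ 1.  0. -0.] z_t [-3.e-04 -4.e-04 -1.e+00] J [ 1.01  0.29  0.02  1.81 -0.    1.04 -0.54] w 0.0853 F [-1.7 -0.3 -0.2]
```

Emit:
send_rows([
  [1, 0.986, -0.95, 0, 0, 0, 0],
  [1, 0.986, -0.95, 0, 0, 0, 0],
  [1, 0.986, -0.95, 0, 0, 0, 0],
  [1, 0.986, -0.95, 0, 0, 0, 0],
  [1, 0.986, -0.95, 0, 0, 0, 0],
  [1, 0.986, -0.95, 0, 0, 0, 0],
  [1, 0.986, -0.95, 0, 0, 0, 0],
  [1, 0.986, -0.95, 0, 0, 0, 0],
])

```text
clock: 1.35
tcp_pos: [0.3861, -0.3728, 0.2494]
orientation: [3.141, -0.004, -0.002]
contact_force: [-0.2, 0.3, -0.5]
grip_width: 0.0856
```

Emit:
send_rows([
  [1, 0, -0.905, 0, 0, 0, 0],
  [1, 0, -0.905, 0, 0, 0, 0],
  [1, 0, -0.905, 0, 0, 0, 0],
  [1, 0, -0.905, 0, 0, 0, 0],
  [1, 0, -0.905, 0, 0, 0, 0],
  [1, 0, -0.905, 0, 0, 0, 0],
  [1, 0, -0.905, 0, 0, 0, 0],
  [1, 0, -0.905, 0, 0, 0, 0],
])

```text
clock: 2.02
tcp_pos: [0.3869, -0.2374, 0.2497]
orientation: [3.141, -0.007, -0.0]
contact_force: [0.5, -0.3, -0.6]
grip_width: 0.0855
```

```bash
python3 st.py; python3 -c "
from h import *
snap('side','s1')
f=lambda im,x,y,w,h,s:cv2.resize(im[y:y+h,x:x+w],None,fx=s,fy=s)
cv2.imwrite('pics/v1.png',f(cv2.imread('pics/s1.png'),210,160,200,150,3))"
```

```text
2.0167 [ 0.3869 -0.2374  0.2497] x_t [ 1.    -0.004 -0.   ] z_t [-1.e-04 -3.e-04 -1.e+00] J [ 0.59  0.11 -0.19  2.04  0.03  0.99 -1.19] w 0.0855 F [ 0.5 -0.3 -0.6]
```

View pics/v1.png

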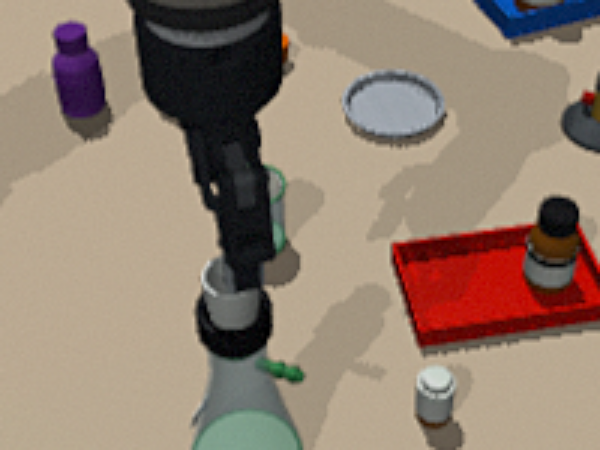

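The view shows the open jaws straddling the crucible. Next I'll go down and grip it.

Emit:
send_rows([
  [1, 0, -0.014, 0.12, 0, 0, 0],
  [1, 0, -0.014, 0.25, 0, 0, 0],
  [1, 0, -0.014, 0.37, 0, 0, 0],
  [1, 0, -0.014, 0.37, 0, 0, 0],
  [1, 0, -0.014, 0.37, 0, 0, 0],
  [0.6, 0, -0.014, 0.37, 0, 0, 0],
  [0.5, 0, -0.014, 0.37, 0, 0, 0],
  [0.45, 0, -0.014, 0.37, 0, 0, 0],
  [0.4, 0, -0.014, 0.37, 0, 0, 0],
  [0.3, 0, -0.014, 0.37, 0, 0, 0],
  [0.3, 0, -0.014, 0.37, 0, 0, 0],
  [0.3, 0, -0.014, 0.37, 0, 0, 0],
  [0.3, 0, -0.014, 0.37, 0, 0, 0],
  [0.3, 0, -0.014, 0.37, 0, 0, 0],
], squeeze=25)

```text
clock: 3.23
tcp_pos: [0.3879, -0.2334, 0.1951]
orientation: [3.141, -0.001, 0.002]
contact_force: [-0.5, 0.0, 6.8]
grip_width: 0.0368
```

Emit:
send_rows([
  [0.3, 0, 0, -0.05, 0, 0, 0],
  [0.3, 0, 0, -0.1, 0, 0, 0],
  [0.3, 0, 0, -0.17, 0, 0, 0],
  [0.3, 0, 0, -0.25, 0, 0, 0],
  [0.3, 0, 0, -0.35, 0, 0, 0],
  [0.3, 0, 0, -0.4, 0, 0, 0],
  [0.3, 0, 0, -0.4, 0, 0, 0],
  [0.3, 0, 0, -0.4, 0, 0, 0],
])

```text
clock: 3.9
tcp_pos: [0.3875, -0.2331, 0.2547]
orientation: [3.141, -0.001, 0.002]
contact_force: [0.4, 0.1, -1.7]
grip_width: 0.0363
```

```bash
python3 st.py; python3 -c "
from h import *
snap('side','s2')
f=lambda im,x,y,w,h,s:cv2.resize(im[y:y+h,x:x+w],None,fx=s,fy=s)
cv2.imwrite('pics/v2.png',f(cv2.imread('pics/s2.png'),230,160,120,120,4))"
```

```text
3.9 [ 0.3875 -0.2331  0.2547] x_t [ 1.    -0.     0.001] z_t [ 1.e-03 -5.e-04 -1.e+00] J [ 0.58  0.1  -0.19  2.04  0.02  1.   -1.19] w 0.0363 F [ 0.4  0.1 -1.7]
```

View pics/v2.png

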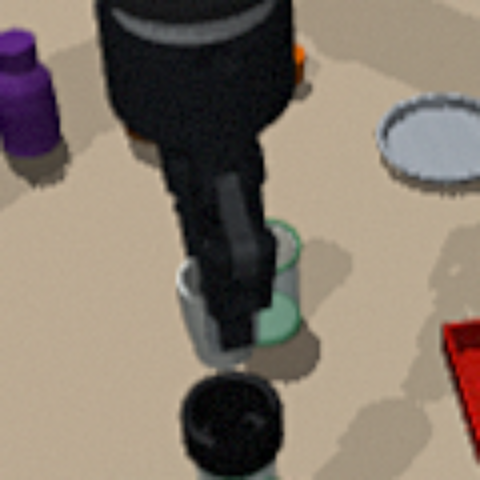

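The crucible is held upright, and the collar stayed on the flask. I'll carry it to the dish.

Emit:
send_rows([
  [0.3, 0.05, -0.07, 0, 0, 0, 0],
  [0.3, 0.14, -0.2, 0, 0, 0, 0],
  [0.3, 0.25, -0.36, 0, 0, 0, 0],
  [0.3, 0.36, -0.52, 0, 0, 0, 0],
  [0.3, 0.47, -0.67, 0, 0, 0, 0],
  [0.3, 0.54, -0.772, 0, 0, 0, 0],
])

```text
clock: 4.45
tcp_pos: [0.4692, -0.1145, 0.2534]
orientation: [-3.14, -0.003, 0.001]
contact_force: [1.2, 0.6, -0.1]
grip_width: 0.0368
```

Emit:
send_rows([
  [0.3, 0.1, -0.14, 0, 0, 0, 0],
  [0.3, 0.21, -0.3, 0, 0, 0, 0],
  [0.3, 0.32, -0.46, 0, 0, 0, 0],
  [0.3, 0.43, -0.62, 0, 0, 0, 0],
  [0.3, 0.54, -0.772, 0, 0, 0, 0],
])

```text
clock: 4.87
tcp_pos: [0.5494, -0.0001, 0.2532]
orientation: [-3.141, -0.0, 0.003]
contact_force: [-0.2, 0.3, 0.2]
grip_width: 0.0363
```

Emit:
send_rows([
  [0.3, 0.1, -0.14, 0, 0, 0, 0],
  [0.3, 0.21, -0.3, 0, 0, 0, 0],
  [0.3, 0.32, -0.46, 0, 0, 0, 0],
  [0.3, 0.43, -0.62, 0, 0, 0, 0],
  [0.3, 0.5, -0.72, 0, 0, 0, 0],
  [0.3, 0.535, -0.772, 0, 0, 0, 0],
  [0.3, 0.535, -0.772, 0, 0, 0, 0],
  [0.3, 0.535, -0.772, 0, 0, 0, 0],
])

```text
clock: 5.53
tcp_pos: [0.629, 0.1136, 0.2533]
orientation: [3.141, -0.0, -0.003]
contact_force: [-0.0, -0.1, -0.7]
grip_width: 0.0365
```

Emit:
send_rows([
  [0.3, 0, 0, 0.12, 0, 0, 0],
  [0.3, 0, 0, 0.3, 0, 0, 0],
  [0.3, 0, 0, 0.5, 0, 0, 0],
  [0.3, 0, 0, 0.7, 0, 0, 0],
  [0.3, 0, 0, 0.88, 0, 0, 0],
  [0.3, 0, 0, 1, 0, 0, 0],
  [0.3, 0, 0, 1, 0, 0, 0],
  [0.3, 0, 0, 1, 0, 0, 0],
])

```text
clock: 6.2
tcp_pos: [0.6288, 0.1123, 0.1038]
orientation: [3.14, -0.003, -0.003]
contact_force: [-0.1, -0.7, -0.2]
grip_width: 0.0365
```

```bash
python3 st.py; python3 -c "
from h import *
snap('side','s3')
f=lambda im,x,y,w,h,s:cv2.resize(im[y:y+h,x:x+w],None,fx=s,fy=s)
cv2.imwrite('pics/v3.png',f(cv2.imread('pics/s3.png'),260,120,160,120,5))"
```

```text
6.2 [0.6288 0.1123 0.1038] x_t [ 1.    -0.002 -0.002] z_t [-0.0022 -0.0015 -1.    ] J [-0.02  0.59 -0.35  1.74  0.26  0.86 -2.06] w 0.0365 F [-0.1 -0.7 -0.2]
```

View pics/v3.png

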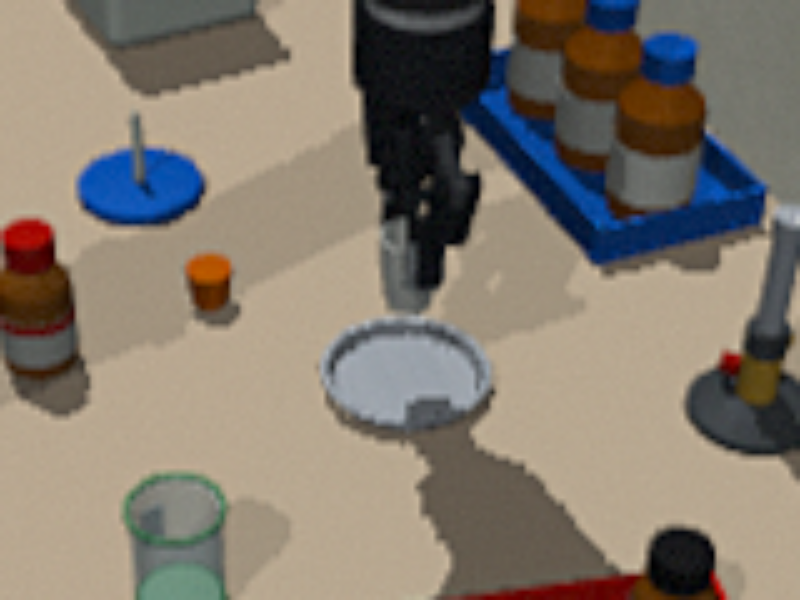

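The crucible hangs upright above the dish. I'll lower it and watch for contact.

Emit:
send_rows([
  [0.3, 0, -0.01, 0.12, 0, 0, 0],
  [0.3, 0, -0.01, 0.24, 0, 0, 0],
  [0.3, 0, -0.01, 0.34, 0, 0, 0],
  [0.3, 0, -0.01, 0.39, 0, 0, 0],
  [0.3, 0, -0.01, 0.415, 0, 0, 0],
  [0.3, 0, -0.01, 0.43, 0, 0, 0],
  [0.3, 0, -0.01, 0.43, 0, 0, 0],
  [0.3, 0, -0.01, 0.43, 0, 0, 0],
])

```text
clock: 6.92
tcp_pos: [0.6304, 0.1159, 0.0409]
orientation: [-3.141, 0.001, -0.003]
contact_force: [-0.1, 0.4, -0.6]
grip_width: 0.0368
```

Emit:
send_rows([
  [0.3, 0, 0, 0.006, 0, 0, 0],
  [0.3, 0, 0, 0.012, 0, 0, 0],
  [0.3, 0, 0, 0.018, 0, 0, 0],
  [0.3, 0, 0, 0.02, 0, 0, 0],
  [0.3, 0, 0, 0.02, 0, 0, 0],
])

```text
clock: 7.33
tcp_pos: [0.6301, 0.1159, 0.0373]
orientation: [-3.142, 0.0, -0.001]
contact_force: [-0.9, -0.3, 4.0]
grip_width: 0.0362
```

Emit:
send_rows([
  [0.38, 0, 0, 0, 0, 0, 0],
  [0.42, 0, 0, 0, 0, 0, 0],
  [0.45, 0, 0, 0, 0, 0, 0],
  [0.48, 0, 0, 0, 0, 0, 0],
  [0.52, 0, 0, 0, 0, 0, 0],
  [0.6, 0, 0, 0, 0, 0, 0],
  [0.7, 0, 0, 0, 0, 0, 0],
  [0.8, 0, 0, 0, 0, 0, 0],
  [0.8, 0, 0, -0.1, 0, 0, 0],
  [0.8, 0, 0, -0.25, 0, 0, 0],
  [0.8, 0, 0, -0.5, 0, 0, 0],
  [0.8, 0, 0, -0.75, 0, 0, 0],
  [0.8, 0, 0, -1, 0, 0, 0],
  [0.8, 0, 0, -1, 0, 0, 0],
])

```text
clock: 8.5
tcp_pos: [0.634, 0.1175, 0.1966]
orientation: [-3.138, 0.001, -0.021]
contact_force: [0.7, 1.2, 0.2]
grip_width: 0.0684
```

```bash
python3 st.py; python3 -c "
from h import *
snap('side','s4')
f=lambda im,x,y,w,h,s:cv2.resize(im[y:y+h,x:x+w],None,fx=s,fy=s)
cv2.imwrite('pics/v4.png',f(cv2.imread('pics/s4.png'),240,140,180,160,4))"
```

```text
8.5 [0.634  0.1175 0.1966] x_t [ 1.    -0.     0.014] z_t [ 0.0137  0.0034 -0.9999] J [-0.    0.49 -0.38  1.67  0.21  1.01 -2.02] w 0.0684 F [0.7 1.2 0.2]
```

View pics/v4.png

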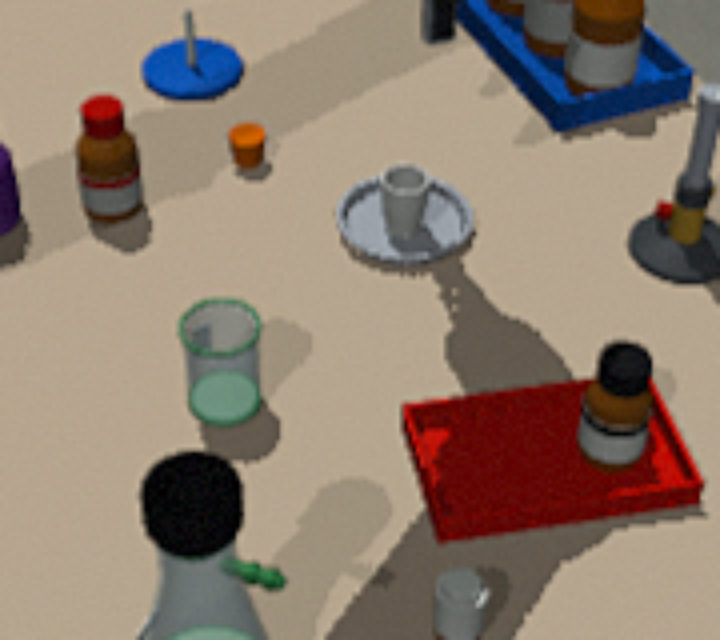

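The crucible stands upright in the dish. Next I go back for the collar, with the jaws wide open.

Emit:
send_rows([
  [0.9, -0.1, 0.15, -0.15, 0, 0, 0],
  [0.9, -0.23, 0.33, -0.2, 0, 0, 0],
  [0.9, -0.36, 0.52, -0.23, 0, 0, 0],
  [0.9, -0.49, 0.7, -0.23, 0, 0, 0],
  [0.9, -0.54, 0.78, -0.23, 0, 0, 0],
])

```text
clock: 8.97
tcp_pos: [0.5457, -0.0055, 0.2212]
orientation: [3.139, -0.007, -0.003]
contact_force: [-0.8, 0.3, -0.4]
grip_width: 0.0767
```

Emit:
send_rows([
  [1, -0.12, 0.18, 0, 0, 0, 0],
  [1, -0.25, 0.36, 0, 0, 0, 0],
  [1, -0.38, 0.54, 0, 0, 0, 0],
  [1, -0.5, 0.72, 0, 0, 0, 0],
  [1, -0.54, 0.78, 0, 0, 0, 0],
])

```text
clock: 9.38
tcp_pos: [0.4643, -0.1221, 0.2208]
orientation: [3.14, -0.008, -0.004]
contact_force: [-0.1, 0.1, -0.9]
grip_width: 0.0853
```

Emit:
send_rows([
  [1, -0.12, 0.18, 0, 0, 0, 0],
  [1, -0.25, 0.36, 0, 0, 0, 0],
  [1, -0.38, 0.54, 0, 0, 0, 0],
  [1, -0.48, 0.7, 0, 0, 0, 0],
  [1, -0.54, 0.78, 0, 0, 0, 0],
  [1, -0.54, 0.78, 0, 0, 0, 0],
  [1, -0.54, 0.78, 0, 0, 0, 0],
  [1, -0.54, 0.78, 0, 0, 0, 0],
])

```text
clock: 10.05
tcp_pos: [0.3874, -0.234, 0.2213]
orientation: [-3.141, -0.002, -0.001]
contact_force: [0.3, 0.5, 0.7]
grip_width: 0.0853
```

```bash
python3 st.py; python3 - <<'E'
from h import *
snap('top','t5'); f=lambda im,x,y,w,h,s:cv2.resize(im[y:y+h,x:x+w],None,fx=s,fy=s)
# collar centroid in side pic s4 (unobstructed): dark blob near the collar
im=cv2.imread('pics/s4.png'); 
m=(im[250:282,268:308].max(2)<38).astype('uint8'); n,l,s,c=cv2.connectedComponentsWithStats(m); i=1+s[1:,4].argmax()
print('collar bbox',s[i][:2]+[268,250],s[i][2:])
u=[proj('side0',(.387+.025*np.cos(a),-.2353+.025*np.sin(a),z)) for a in np.linspace(0,6.28,60) for z in(.155,.179)]
print('expected bbox',np.min(u,0),np.max(u,0)-np.min(u,0))
E
```

```text
10.05 [ 0.3874 -0.234   0.2213] x_t [1.    0.001 0.   ] z_t [ 4.e-04  5.e-04 -1.e+00] J [ 0.62  0.15 -0.24  2.07  0.04  0.92 -1.21] w 0.0853 F [0.3 0.5 0.7]
collar bbox [276 253] [ 25  26 525]
expected bbox [274.46098916 252.10806144] [26.27281239 28.03323872]
```

The collar is where the model puts it (bounding boxes agree within 2 px). I'll grip it.

Emit:
send_rows([
  [1, 0, 0.008, 0.15, 0, 0, 0],
  [1, 0, 0.008, 0.3, 0, 0, 0],
  [1, 0, 0.008, 0.4, 0, 0, 0],
  [1, 0, 0.008, 0.4, 0, 0, 0],
  [1, 0, 0.008, 0.4, 0, 0, 0],
  [0.75, 0, 0.008, 0.4, 0, 0, 0],
  [0.65, 0, 0.008, 0.4, 0, 0, 0],
  [0.6, 0, 0.008, 0.4, 0, 0, 0],
  [0.5, 0, 0.008, 0.4, 0, 0, 0],
  [0.45, 0, 0.008, 0.4, 0, 0, 0],
  [0.45, 0, 0.008, 0.4, 0, 0, 0],
  [0.45, 0, 0.008, 0.4, 0, 0, 0],
  [0.45, 0, 0.008, 0.4, 0, 0, 0],
])

```text
clock: 11.18
tcp_pos: [0.3874, -0.2364, 0.1624]
orientation: [3.141, -0.0, 0.003]
contact_force: [-0.5, 1.7, 6.2]
grip_width: 0.0497
```

Emit:
send_rows([
  [0.45, 0, 0, -0.04, 0, 0, 0],
  [0.45, 0, 0, -0.08, 0, 0, 0],
  [0.45, 0, 0, -0.14, 0, 0, 0],
  [0.45, 0, 0, -0.2, 0, 0, 0],
  [0.45, 0, 0, -0.3, 0, 0, 0],
  [0.45, 0, 0, -0.4, 0, 0, 0],
  [0.45, 0, 0, -0.4, 0, 0, 0],
  [0.45, 0, 0, -0.4, 0, 0, 0],
])

```text
clock: 11.85
tcp_pos: [0.3871, -0.2368, 0.2224]
orientation: [3.14, -0.001, 0.004]
contact_force: [-0.4, -0.4, -0.2]
grip_width: 0.0494
```

```bash
python3 st.py; python3 -c "
from h import *
snap('side','s5')
f=lambda im,x,y,w,h,s:cv2.resize(im[y:y+h,x:x+w],None,fx=s,fy=s)
cv2.imwrite('pics/v5.png',f(cv2.imread('pics/s5.png'),230,180,120,150,4))"
```

```text
11.85 [ 0.3871 -0.2368  0.2224] x_t [ 1.    -0.001  0.002] z_t [ 0.0022 -0.0014 -1.    ] J [ 0.63  0.15 -0.24  2.07  0.04  0.92 -1.2 ] w 0.0494 F [-0.4 -0.4 -0.2]
```

View pics/v5.png

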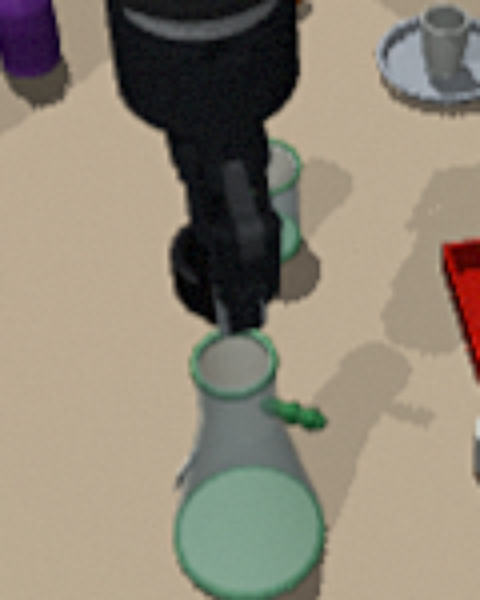

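The collar is held and the flask is undisturbed. I'll carry the collar toward the peg, bowing outward to stay within reach.

Emit:
send_rows([
  [0.45, 0.06, -0.093, 0, 0, 0, 0],
  [0.45, 0.16, -0.25, 0, 0, 0, 0],
  [0.45, 0.28, -0.43, 0, 0, 0, 0],
  [0.45, 0.4, -0.62, 0, 0, 0, 0],
  [0.45, 0.5, -0.78, 0, 0, 0, 0],
  [0.45, 0.6, -0.933, 0, 0, 0, 0],
])

```text
clock: 12.4
tcp_pos: [0.4767, -0.0946, 0.2204]
orientation: [-3.141, -0.001, 0.002]
contact_force: [-0.2, -0.2, -0.0]
grip_width: 0.0495
```

Emit:
send_rows([
  [0.45, 0.06, -0.18, 0, 0, 0, 0],
  [0.45, 0.12, -0.37, 0, 0, 0, 0],
  [0.45, 0.18, -0.56, 0, 0, 0, 0],
  [0.45, 0.24, -0.76, 0, 0, 0, 0],
  [0.45, 0.307, -0.967, 0, 0, 0, 0],
])

```text
clock: 12.82
tcp_pos: [0.5222, 0.0496, 0.2202]
orientation: [3.141, -0.001, -0.003]
contact_force: [0.5, 0.1, -1.1]
grip_width: 0.0493
```

Emit:
send_rows([
  [0.45, 0, -0.18, 0, 0, 0, 0],
  [0.45, 0, -0.37, 0, 0, 0, 0],
  [0.45, 0, -0.56, 0, 0, 0, 0],
  [0.45, 0, -0.75, 0, 0, 0, 0],
  [0.45, 0, -0.933, 0, 0, 0, 0],
])

```text
clock: 13.23
tcp_pos: [0.522, 0.1898, 0.2202]
orientation: [3.141, -0.0, -0.003]
contact_force: [-0.3, -1.0, -0.6]
grip_width: 0.0494
```

Emit:
send_rows([
  [0.45, 0, -0.18, 0, 0, 0, 0],
  [0.45, 0, -0.37, 0, 0, 0, 0],
  [0.45, 0, -0.56, 0, 0, 0, 0],
  [0.45, 0, -0.73, 0, 0, 0, 0],
  [0.45, 0, -0.85, 0, 0, 0, 0],
  [0.45, 0, -0.9, 0, 0, 0, 0],
  [0.45, 0, -0.9, 0, 0, 0, 0],
  [0.45, 0, -0.9, 0, 0, 0, 0],
])

```text
clock: 13.9
tcp_pos: [0.5227, 0.3225, 0.2204]
orientation: [3.14, -0.001, -0.002]
contact_force: [1.6, -0.2, -0.7]
grip_width: 0.0493
```

```bash
python3 st.py
```

```text
13.9 [0.5227 0.3225 0.2204] x_t [ 1.    -0.    -0.001] z_t [-0.0012 -0.0015 -1.    ] J [-0.28  0.45 -0.5   1.7   0.24  1.06 -2.43] w 0.0493 F [ 1.6 -0.2 -0.7]
```

Emit:
send_rows([
  [0.45, 0, -0.1, 0, 0, 0, 0],
  [0.45, 0, -0.22, 0, 0, 0, 0],
  [0.45, 0, -0.34, 0, 0, 0, 0],
  [0.45, 0, -0.34, 0.15, 0, 0, 0],
  [0.45, 0, -0.34, 0.35, 0, 0, 0],
  [0.45, 0, -0.34, 0.55, 0, 0, 0],
  [0.45, 0, -0.34, 0.7, 0, 0, 0],
  [0.45, 0, -0.34, 0.7, 0, 0, 0],
  [0.45, 0, -0.34, 0.7, 0, 0, 0],
  [0.45, 0, -0.34, 0.7, 0, 0, 0],
])

```text
clock: 14.73
tcp_pos: [0.5238, 0.3749, 0.1179]
orientation: [-3.14, 0.002, -0.003]
contact_force: [-0.4, 1.3, 0.1]
grip_width: 0.0495
```

```bash
python3 st.py; python3 -c "
from h import *
snap('side','s6');snap('top','t6')
f=lambda im,x,y,w,h,s:cv2.resize(im[y:y+h,x:x+w],None,fx=s,fy=s,interpolation=cv2.INTER_CUBIC)
a=f(cv2.imread('pics/s6.png'),250,95,80,80,5);b=f(cv2.imread('pics/t6.png'),130,190,80,80,5)
cv2.imwrite('pics/v6.png',cv2.convertScaleAbs(np.hstack([a,b]),alpha=1.6))
from st import s
p=s['tcp_pos']
for n in('side0','top0'):
  u=[proj(n,(p[0]+.015*np.cos(a),p[1]+.015*np.sin(a),p[2]-.0234)) for a in np.linspace(0,6.28,60)]
  print(n,'plug bottom expect',np.min(u,0),np.max(u,0),'tip',proj(n,(.523,.373,.066)),'base c',proj(n,(.523,.373,.01)))
"
```

```text
14.7333 [0.5238 0.3749 0.1179] x_t [ 1.    -0.001  0.002] z_t [ 0.0016  0.0012 -1.    ] J [-0.39  0.6  -0.46  1.71  0.33  0.9  -2.55] w 0.0495 F [-0.4  1.3  0.1]
14.8333 [0.5239 0.3754 0.1185] x_t [ 1.    -0.001  0.003] z_t [ 0.0028  0.0021 -1.    ] J [-0.39  0.6  -0.46  1.71  0.33  0.9  -2.55] w 0.0494 F [ 0.1 -0.7 -0.4]
side0 plug bottom expect [281.6905252  132.33749885] [290.50967406 136.86466448] tip [286.51862784 142.36510528] base c [287.48519022 155.97334457]
top0 plug bottom expect [146.20604133 216.0946394 ] [159.19903978 228.80569257] tip [159.07024005 225.09587202] base c [168.40026645 229.30776271]
```

View pics/v6.png

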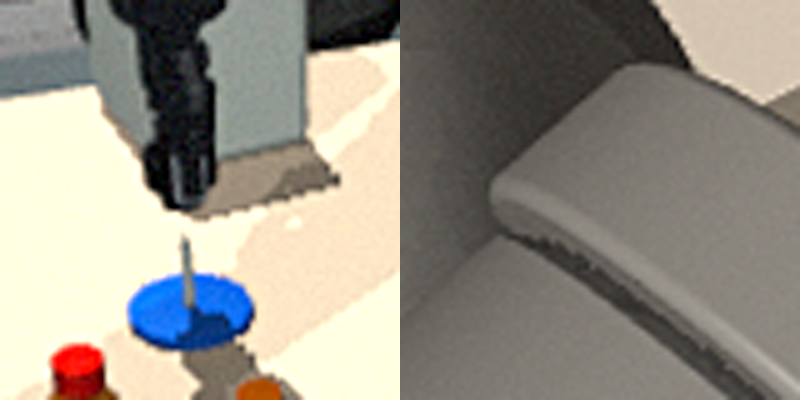

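The peg tip at side (287,142) matches its prediction, and the collar is centred above it. I'll lower the collar over the peg.

Emit:
send_rows([
  [0.45, 0, 0.01, 0.06, 0, 0, 0],
  [0.45, 0, 0.01, 0.14, 0, 0, 0],
  [0.45, 0, 0.01, 0.22, 0, 0, 0],
  [0.45, 0, 0.01, 0.3, 0, 0, 0],
  [0.45, 0, 0.01, 0.38, 0, 0, 0],
  [0.45, 0, 0.01, 0.45, 0, 0, 0],
  [0.45, 0, 0.01, 0.5, 0, 0, 0],
  [0.45, 0, 0.01, 0.53, 0, 0, 0],
  [0.45, 0, 0.01, 0.53, 0, 0, 0],
  [0.45, 0, 0.01, 0.53, 0, 0, 0],
])

```text
clock: 15.67
tcp_pos: [0.5228, 0.3733, 0.0367]
orientation: [3.142, -0.0, -0.0]
contact_force: [0.2, 0.5, 0.6]
grip_width: 0.0494
```

Emit:
send_rows([
  [0.45, 0, 0, 0.01, 0, 0, 0],
  [0.45, 0, 0, 0.02, 0, 0, 0],
  [0.45, 0, 0, 0.03, 0, 0, 0],
  [0.45, 0, 0, 0.03, 0, 0, 0],
])

```text
clock: 16.0
tcp_pos: [0.5232, 0.3735, 0.0335]
orientation: [-3.141, 0.001, -0.002]
contact_force: [-0.8, -0.3, 5.6]
grip_width: 0.0494
```

Emit:
send_rows([
  [0.55, 0, 0, 0, 0, 0, 0],
  [0.6, 0, 0, 0, 0, 0, 0],
  [0.65, 0, 0, 0, 0, 0, 0],
  [0.75, 0, 0, 0, 0, 0, 0],
  [0.9, 0, 0, 0, 0, 0, 0],
  [0.9, 0, 0, 0, 0, 0, 0],
  [0.9, 0, 0, 0, 0, 0, 0],
  [0.9, 0, 0, -0.1, 0, 0, 0],
  [0.9, 0, 0, -0.25, 0, 0, 0],
  [0.9, 0, 0, -0.5, 0, 0, 0],
  [0.9, 0, 0, -0.75, 0, 0, 0],
  [0.9, 0, 0, -1, 0, 0, 0],
  [0.9, 0, 0, -1, 0, 0, 0],
])

```text
clock: 17.08
tcp_pos: [0.5258, 0.3766, 0.192]
orientation: [-3.133, 0.0, -0.017]
contact_force: [0.6, 1.7, 0.5]
grip_width: 0.0771
```

Emit:
send_rows([
  [0.9, -0.12, 0.18, 0, 0, 0, 0],
  [0.9, -0.25, 0.38, 0, 0, 0, 0],
  [0.9, -0.38, 0.57, 0, 0, 0, 0],
  [0.9, -0.5, 0.75, 0, 0, 0, 0],
  [0.9, -0.6, 0.9, 0, 0, 0, 0],
  [0.9, -0.64, 0.98, 0, 0, 0, 0],
  [0.9, -0.64, 0.98, 0, 0, 0, 0],
  [0.9, -0.64, 0.98, 0, 0, 0, 0],
])

```text
clock: 17.75
tcp_pos: [0.4275, 0.2264, 0.1832]
orientation: [-3.141, 0.002, -0.003]
contact_force: [-0.6, 0.5, 0.2]
grip_width: 0.0765
```

```bash
python3 st.py; python3 -c "
from h import *
snap('side','s7');snap('top','t7')
f=lambda im,x,y,w,h,s:cv2.resize(im[y:y+h,x:x+w],None,fx=s,fy=s,interpolation=cv2.INTER_CUBIC)
a=f(cv2.imread('pics/s7.png'),220,95,100,120,4);b=f(cv2.imread('pics/t7.png'),130,190,100,120,4)
cv2.imwrite('pics/v7.png',cv2.convertScaleAbs(np.hstack([a,b]),alpha=1.6))
for n in('side0','top0'):
  u=[proj(n,(.523+.025*np.cos(a),.373+.025*np.sin(a),.05)) for a in np.linspace(0,6.28,60)]
  print(n,'collar top expect',np.min(u,0),np.max(u,0))
"
```

```text
17.75 [0.4275 0.2264 0.1832] x_t [ 1.    -0.001  0.002] z_t [ 1.9e-03  8.0e-04 -1.0e+00] J [-0.16  0.28 -0.53  2.03  0.19  0.87 -2.36] w 0.0765 F [-0.6  0.5  0.2]
side0 collar top expect [279.6103414  142.52221774] [293.98659732 150.25980184]
top0 collar top expect [151.55131964 216.31109006] [172.14672768 236.52448875]
```

View pics/v7.png

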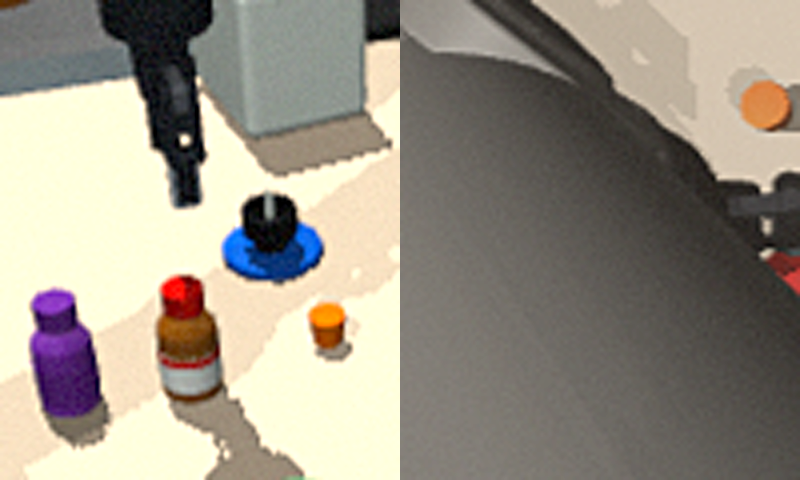

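The collar sits on the base, centred over the peg. Next, the bottle's cap.

Emit:
send_rows([
  [0.9, -0.053, 0.106, 0, 0, 0, 0],
  [0.9, -0.053, 0.106, 0, 0, 0, 0],
  [0.9, -0.053, 0.106, 0.12, 0, 0, 0],
  [0.9, -0.053, 0.106, 0.3, 0, 0, 0],
  [0.9, -0.053, 0.106, 0.48, 0, 0, 0],
  [0.9, -0.053, 0.106, 0.6, 0, 0, 0],
  [0.9, -0.053, 0.106, 0.635, 0, 0, 0],
  [0.9, -0.053, 0.106, 0.635, 0, 0, 0],
  [0.9, -0.053, 0.106, 0.635, 0, 0, 0],
  [0.9, -0.053, 0.106, 0.635, 0, 0, 0],
], squeeze=25)

```text
clock: 18.68
tcp_pos: [0.4198, 0.2113, 0.0882]
orientation: [-3.14, 0.0, -0.003]
contact_force: [0.2, -0.2, 1.0]
grip_width: 0.0769
```

Emit:
send_rows([
  [0.7, 0, 0, 0, 0, 0, 0],
  [0.55, 0, 0, 0, 0, 0, 0],
  [0.48, 0, 0, 0, 0, 0, 0],
  [0.43, 0, 0, 0, 0, 0, 0],
  [0.38, 0, 0, 0, 0, 0, 0],
  [0.33, 0, 0, 0, 0, 0, 0],
  [0.25, 0, 0, 0, 0, 0, 0],
  [0.25, 0, 0, 0, 0, 0, 0],
  [0.25, 0, 0, 0, 0, 0, 0],
  [0.25, 0, 0, 0, 0, 0, 0],
])

```text
clock: 19.52
tcp_pos: [0.4192, 0.2106, 0.0875]
orientation: [-3.141, 0.0, -0.001]
contact_force: [-0.0, 1.4, 5.3]
grip_width: 0.0321
```

Emit:
send_rows([
  [0.25, 0, 0, -0.04, 0, 0, 0],
  [0.25, 0, 0, -0.1, 0, 0, 0],
  [0.25, 0, 0, -0.2, 0, 0, 0],
  [0.25, 0, 0, -0.35, 0, 0, 0],
  [0.25, 0, 0, -0.5, 0, 0, 0],
  [0.25, 0, 0, -0.65, 0, 0, 0],
  [0.25, 0, 0, -0.73, 0, 0, 0],
  [0.25, 0, 0, -0.73, 0, 0, 0],
], squeeze=40)

```text
clock: 20.18
tcp_pos: [0.42, 0.211, 0.1995]
orientation: [-3.14, 0.001, -0.007]
contact_force: [0.9, 0.1, -1.2]
grip_width: 0.0315
```

Emit:
send_rows([
  [0.25, 0.04, 0.08, 0, 0, 0, 0],
  [0.25, 0.1, 0.2, 0, 0, 0, 0],
  [0.25, 0.18, 0.36, 0, 0, 0, 0],
  [0.25, 0.26, 0.52, 0, 0, 0, 0],
  [0.25, 0.32, 0.64, 0, 0, 0, 0],
  [0.25, 0.383, 0.765, 0, 0, 0, 0],
])

```text
clock: 20.68
tcp_pos: [0.4757, 0.0939, 0.1956]
orientation: [3.141, -0.001, -0.003]
contact_force: [0.1, -0.3, -1.3]
grip_width: 0.0315
```

Emit:
send_rows([
  [0.25, 0.07, 0.14, 0, 0, 0, 0],
  [0.25, 0.14, 0.28, 0, 0, 0, 0],
  [0.25, 0.22, 0.44, 0, 0, 0, 0],
  [0.25, 0.3, 0.6, 0, 0, 0, 0],
  [0.25, 0.383, 0.765, 0, 0, 0, 0],
])

```text
clock: 21.1
tcp_pos: [0.533, -0.0205, 0.1955]
orientation: [3.142, 0.0, -0.003]
contact_force: [0.3, 0.6, -1.9]
grip_width: 0.0314
```

Emit:
send_rows([
  [0.25, 0.07, 0.14, 0, 0, 0, 0],
  [0.25, 0.14, 0.28, 0, 0, 0, 0],
  [0.25, 0.22, 0.44, 0, 0, 0, 0],
  [0.25, 0.3, 0.6, 0, 0, 0, 0],
  [0.25, 0.36, 0.72, 0, 0, 0, 0],
  [0.25, 0.383, 0.765, 0, 0, 0, 0],
  [0.25, 0.383, 0.765, 0, 0, 0, 0],
  [0.25, 0.383, 0.765, 0, 0, 0, 0],
])

```text
clock: 21.77
tcp_pos: [0.5902, -0.133, 0.1957]
orientation: [-3.14, 0.0, 0.003]
contact_force: [-0.1, 0.8, -1.7]
grip_width: 0.0315
```

```bash
python3 st.py; python3 -c "
from h import *
snap('side','s8')
f=lambda im,x,y,w,h,s:cv2.resize(im[y:y+h,x:x+w],None,fx=s,fy=s,interpolation=cv2.INTER_CUBIC)
cv2.imwrite('pics/v8.png',cv2.convertScaleAbs(f(cv2.imread('pics/s8.png'),270,150,160,140,4),alpha=1.4))
"
```

```text
21.7667 [ 0.5902 -0.133   0.1957] x_t [ 1.    -0.    -0.002] z_t [-0.0019  0.0011 -1.    ] J [ 0.37  0.43 -0.33  1.76  0.16  0.98 -1.59] w 0.0315 F [-0.1  0.8 -1.7]
```

View pics/v8.png

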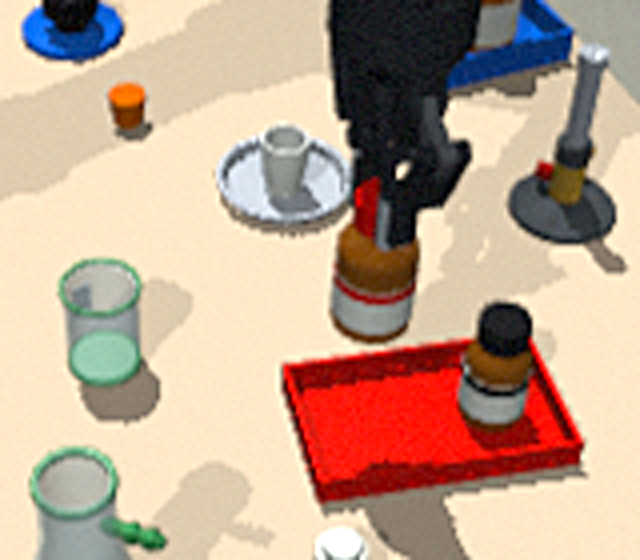

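The bottle hangs upright over the tray's free half. I'll lower it.

Emit:
send_rows([
  [0.25, 0.01, 0, 0.1, 0, 0, 0],
  [0.25, 0.01, 0, 0.25, 0, 0, 0],
  [0.25, 0.01, 0, 0.4, 0, 0, 0],
  [0.25, 0.01, 0, 0.53, 0, 0, 0],
  [0.25, 0.01, 0, 0.62, 0, 0, 0],
  [0.25, 0.01, 0, 0.66, 0, 0, 0],
  [0.25, 0.01, 0, 0.66, 0, 0, 0],
  [0.25, 0.01, 0, 0.66, 0, 0, 0],
])

```text
clock: 22.48
tcp_pos: [0.593, -0.1335, 0.0982]
orientation: [-3.141, -0.001, -0.001]
contact_force: [-0.9, -0.5, -1.7]
grip_width: 0.0313
```

Emit:
send_rows([
  [0.25, 0, 0, 0.01, 0, 0, 0],
  [0.25, 0, 0, 0.02, 0, 0, 0],
  [0.25, 0, 0, 0.03, 0, 0, 0],
  [0.25, 0, 0, 0.035, 0, 0, 0],
  [0.25, 0, 0, 0.035, 0, 0, 0],
])

```text
clock: 22.9
tcp_pos: [0.5925, -0.1342, 0.0924]
orientation: [3.142, -0.001, 0.0]
contact_force: [-0.1, -0.5, -2.1]
grip_width: 0.0315
```

Emit:
send_rows([
  [0.25, 0, 0, 0.01, 0, 0, 0],
  [0.25, 0, 0, 0.015, 0, 0, 0],
  [0.25, 0, 0, 0.015, 0, 0, 0],
])

```text
clock: 23.15
tcp_pos: [0.5936, -0.134, 0.0916]
orientation: [3.141, -0.0, 0.003]
contact_force: [-1.9, -0.0, 9.5]
grip_width: 0.0315
```

Emit:
send_rows([
  [0.34, 0, 0, 0, 0, 0, 0],
  [0.38, 0, 0, 0, 0, 0, 0],
  [0.42, 0, 0, 0, 0, 0, 0],
  [0.5, 0, 0, 0, 0, 0, 0],
  [0.6, 0, 0, 0, 0, 0, 0],
  [0.7, 0, 0, 0, 0, 0, 0],
  [0.7, 0, 0, 0, 0, 0, 0],
  [0.7, 0, 0, -0.1, 0, 0, 0],
  [0.7, 0, 0, -0.25, 0, 0, 0],
  [0.7, 0, 0, -0.5, 0, 0, 0],
  [0.7, 0, 0, -0.75, 0, 0, 0],
  [0.7, 0, 0, -1, 0, 0, 0],
  [0.7, 0, 0, -1, 0, 0, 0],
])

```text
clock: 24.23
tcp_pos: [0.5967, -0.1343, 0.2483]
orientation: [3.139, -0.001, 0.02]
contact_force: [1.2, 0.4, 1.9]
grip_width: 0.0594
```

Emit:
send_rows([
  [1, -0.13, 0.065, 0, 0, 0, 0],
  [1, -0.3, 0.15, 0, 0, 0, 0],
  [1, -0.45, 0.22, 0, 0, 0, 0],
  [1, -0.6, 0.29, 0, 0, 0, 0],
  [1, -0.685, 0.337, 0, 0, 0, 0],
])

```text
clock: 24.65
tcp_pos: [0.4873, -0.1859, 0.2397]
orientation: [3.141, -0.003, -0.002]
contact_force: [0.3, 0.2, 0.1]
grip_width: 0.0852
```

Emit:
send_rows([
  [1, -0.13, 0.065, 0, 0, 0, 0.03],
  [1, -0.3, 0.15, 0, 0, 0, 0.06],
  [1, -0.45, 0.22, 0, 0, 0, 0.1],
  [1, -0.6, 0.29, 0, 0, 0, 0.13],
  [1, -0.685, 0.337, 0, 0, 0, 0.16],
  [1, -0.685, 0.337, 0, 0, 0, 0.2],
  [1, -0.685, 0.337, 0, 0, 0, 0.2256],
  [1, -0.685, 0.337, 0, 0, 0, 0.2256],
  [1, -0.685, 0.337, 0, 0, 0, 0.2256],
  [1, -0.685, 0.337, 0, 0, 0, 0.2256],
])

```text
clock: 25.48
tcp_pos: [0.3874, -0.2349, 0.24]
orientation: [-2.948, 1.086, -0.0]
contact_force: [-1.1, 0.0, 0.5]
grip_width: 0.0853
```

```bash
python3 st.py; python3 -c "
from h import *
snap('side','s9')
f=lambda im,x,y,w,h,s:cv2.resize(im[y:y+h,x:x+w],None,fx=s,fy=s,interpolation=cv2.INTER_CUBIC)
cv2.imwrite('pics/v9.png',cv2.convertScaleAbs(f(cv2.imread('pics/s9.png'),240,170,200,150,4),alpha=1.4))
"
```

```text
25.4833 [ 0.3874 -0.2349  0.24  ] x_t [ 0.761 -0.649  0.   ] z_t [ 1.e-04  0.e+00 -1.e+00] J [ 0.6   0.12 -0.21  2.05  0.03  0.97 -1.9 ] w 0.0853 F [-1.1  0.   0.5]
```

View pics/v9.png

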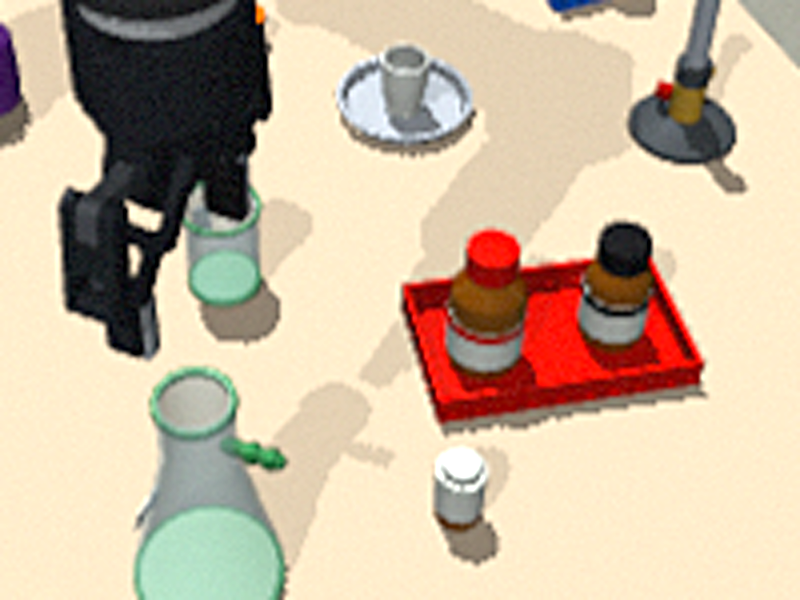

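The bottle stands in the tray beside the stored one, and the jaws are across the nozzle direction above the flask neck. I'll grip the neck.

Emit:
send_rows([
  [1, 0, 0, 0.12, 0, 0, 0],
  [1, 0, 0, 0.3, 0, 0, 0],
  [1, 0, 0, 0.48, 0, 0, 0],
  [1, 0, 0, 0.62, 0, 0, 0],
  [1, 0, 0, 0.68, 0, 0, 0],
  [1, 0, 0, 0.68, 0, 0, 0],
  [1, 0, 0, 0.68, 0, 0, 0],
  [0.75, 0, 0, 0.68, 0, 0, 0],
  [0.62, 0, 0, 0.68, 0, 0, 0],
  [0.55, 0, 0, 0.68, 0, 0, 0],
  [0.5, 0, 0, 0.68, 0, 0, 0],
  [0.45, 0, 0, 0.68, 0, 0, 0],
  [0.38, 0, 0, 0.68, 0, 0, 0],
  [0.35, 0, 0, 0.68, 0, 0, 0],
  [0.35, 0, 0, 0.68, 0, 0, 0],
  [0.35, 0, 0, 0.68, 0, 0, 0],
  [0.35, 0, 0, 0.68, 0, 0, 0],
], squeeze=35)

```text
clock: 26.95
tcp_pos: [0.3879, -0.2352, 0.139]
orientation: [2.946, -1.09, 0.003]
contact_force: [-0.0, 1.0, 6.1]
grip_width: 0.0408
```

Emit:
send_rows([
  [0.35, 0, 0, -0.03, 0, 0, 0],
  [0.35, 0, 0, -0.08, 0, 0, 0],
  [0.35, 0, 0, -0.15, 0, 0, 0],
  [0.35, 0, 0, -0.23, 0, 0, 0],
  [0.35, 0, 0, -0.3, 0, 0, 0],
  [0.35, 0, 0, -0.33, 0, 0, 0],
  [0.35, 0, 0, -0.33, 0, 0, 0],
  [0.35, 0, 0, -0.33, 0, 0, 0],
], squeeze=50)

```text
clock: 27.62
tcp_pos: [0.3868, -0.2351, 0.1875]
orientation: [2.946, -1.091, -0.0]
contact_force: [0.3, -0.4, -4.1]
grip_width: 0.0402
```

```bash
python3 st.py
```

```text
27.6167 [ 0.3868 -0.2351  0.1875] x_t [ 0.759 -0.651  0.   ] z_t [-1.e-04 -1.e-04 -1.e+00] J [ 0.59  0.19 -0.21  2.11  0.05  0.84 -1.92] w 0.0402 F [ 0.3 -0.4 -4.1]
```

Emit:
send_rows([
  [0.35, 0.05, 0.007, 0, 0, 0, 0],
  [0.35, 0.13, 0.018, 0, 0, 0, 0],
  [0.35, 0.25, 0.034, 0, 0, 0, 0],
  [0.35, 0.38, 0.052, 0, 0, 0, 0],
  [0.35, 0.51, 0.069, 0, 0, 0, 0],
  [0.35, 0.632, 0.086, 0, 0, 0, 0],
])

```text
clock: 28.12
tcp_pos: [0.4518, -0.3084, 0.1868]
orientation: [2.946, -1.091, -0.0]
contact_force: [0.1, 0.8, -2.6]
grip_width: 0.04
```

Emit:
send_rows([
  [0.35, 0.13, 0.018, 0, 0, 0, 0],
  [0.35, 0.26, 0.035, 0, 0, 0, 0],
  [0.35, 0.39, 0.053, 0, 0, 0, 0],
  [0.35, 0.5, 0.068, 0, 0, 0, 0],
  [0.35, 0.58, 0.079, 0, 0, 0, 0],
  [0.35, 0.632, 0.086, 0, 0, 0, 0],
  [0.35, 0.632, 0.086, 0, 0, 0, 0],
  [0.35, 0.632, 0.086, 0, 0, 0, 0],
])

```text
clock: 28.78
tcp_pos: [0.5139, -0.3782, 0.1866]
orientation: [-2.946, 1.091, 0.002]
contact_force: [-0.3, -0.6, -2.6]
grip_width: 0.0399
```

Emit:
send_rows([
  [0.35, 0, 0, 0.05, 0, 0, 0],
  [0.35, 0, 0, 0.12, 0, 0, 0],
  [0.35, 0, 0, 0.19, 0, 0, 0],
  [0.35, 0, 0, 0.23, 0, 0, 0],
  [0.35, 0, 0, 0.25, 0, 0, 0],
  [0.35, 0, 0, 0.25, 0, 0, 0],
  [0.35, 0, 0, 0.25, 0, 0, 0],
])

```text
clock: 29.37
tcp_pos: [0.5141, -0.3781, 0.1499]
orientation: [-2.946, 1.09, 0.0]
contact_force: [1.3, -0.9, -2.9]
grip_width: 0.0401
```

Contact is expected at a TCP height of about 0.145.

Emit:
send_rows([
  [0.35, 0, 0, 0.01, 0, 0, 0],
  [0.35, 0, 0, 0.02, 0, 0, 0],
  [0.35, 0, 0, 0.03, 0, 0, 0],
  [0.35, 0, 0, 0.035, 0, 0, 0],
  [0.35, 0, 0, 0.035, 0, 0, 0],
])

```text
clock: 29.78
tcp_pos: [0.5144, -0.3783, 0.1453]
orientation: [2.946, -1.09, 0.001]
contact_force: [0.2, 0.4, 0.5]
grip_width: 0.04
```

Emit:
send_rows([
  [0.35, 0, 0, 0.008, 0, 0, 0],
  [0.35, 0, 0, 0.012, 0, 0, 0],
  [0.35, 0, 0, 0.012, 0, 0, 0],
])

```text
clock: 30.03
tcp_pos: [0.515, -0.3785, 0.1453]
orientation: [2.946, -1.091, 0.004]
contact_force: [-3.4, 2.6, 11.3]
grip_width: 0.0399
```

Firm contact. I'll release gently, then rise straight up.

Emit:
send_rows([
  [0.42, 0, 0, 0, 0, 0, 0],
  [0.47, 0, 0, 0, 0, 0, 0],
  [0.5, 0, 0, 0, 0, 0, 0],
  [0.53, 0, 0, 0, 0, 0, 0],
  [0.6, 0, 0, 0, 0, 0, 0],
  [0.75, 0, 0, 0, 0, 0, 0],
  [0.9, 0, 0, 0, 0, 0, 0],
  [1, 0, 0, 0, 0, 0, 0],
  [1, 0, 0, -0.08, 0, 0, 0],
  [1, 0, 0, -0.2, 0, 0, 0],
  [1, 0, 0, -0.4, 0, 0, 0],
  [1, 0, 0, -0.6, 0, 0, 0],
  [1, 0, 0, -0.75, 0, 0, 0],
  [1, 0, 0, -0.75, 0, 0, 0],
  [1, 0, 0, -0.75, 0, 0, 0],
])

```text
clock: 31.28
tcp_pos: [0.5149, -0.3787, 0.258]
orientation: [2.945, -1.09, 0.006]
contact_force: [0.2, -0.0, -1.8]
grip_width: 0.0858
```

```bash
python3 st.py; python3 -c "
from h import *
snap('side','s10');snap('top','t10')
f=lambda im,x,y,w,h,s:cv2.resize(im[y:y+h,x:x+w],None,fx=s,fy=s,interpolation=cv2.INTER_CUBIC)
a=f(cv2.imread('pics/s10.png'),210,125,250,275,2);b=f(cv2.imread('pics/t10.png'),140,120,360,150,2)
b=cv2.copyMakeBorder(b,0,0,0,0,0)
o=np.zeros((600,800,3),'uint8'); A=f(cv2.imread('pics/s10.png'),220,130,200,260,2.3); o[:598,:460]=A[:598]
B=f(cv2.imread('pics/t10.png'),390,150,113,100,3); o[:300,461:800]=B
C=f(cv2.imread('pics/t10.png'),140,120,260,160,1.3); o[300:508,461:799]=C
cv2.imwrite('pics/v10.png',cv2.convertScaleAbs(o,alpha=1.4))
"
```

```text
31.2833 [ 0.5149 -0.3787  0.258 ] x_t [ 0.759 -0.651  0.004] z_t [ 0.0034 -0.0022 -1.    ] J [ 0.65  0.41 -0.15  1.62  0.07  1.11 -1.8 ] w 0.0858 F [ 0.2 -0.  -1.8]
```

View pics/v10.png

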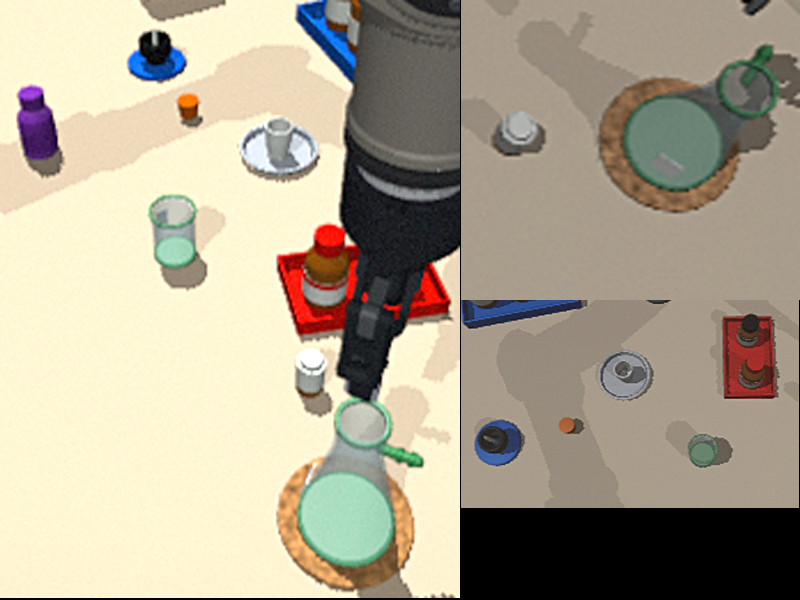

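Everything is in place: the foot of the flask has cork all round, the bottle is in the tray, the crucible is in the dish and the collar is on the peg. I'm handing in.

```bash
python3 -c "
from bench import r
print(r.hand_in())"
```

```text
the job is handed in; nothing more can be done
None
```

The filter is taken apart and handed in. The crucible stands in the oven dish, the collar is down over the peg and the flask is on the cork mat. The red-capped bottle is in the red tray beside the stored one. It took about 31 s of the 128 s allowed.

**Placing:** each part met its floor within about 1 mm of the height I expected, at 4–11 N. The flask pushed back at 11 N, with a few newtons sideways, before I let go.

**Last pictures:** both views show everything upright. Cork is visible all round the flask's foot, and the gripper is open and raised about 0.1 m above where it released the flask. The stored bottle and the beaker look unmoved, judged by eye, and I did not re-measure their positions at the end.

**Disagreements:** the two cameras differed by up to about 4 mm on the peg and the bottle, and 5–8 mm on the stored bottle and some tray corners. I used values in between and corrected as I went. No check failed, and the hand-in gives no verdict.

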